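Crack the stuck lid of a hot wash tank with the lid hook

ROBOT

A 7-joint arm with a two-finger parallel gripper is mounted at the origin on the work surface. World frame = base frame: x ahead of the robot, y to its left, z up, the work surface at z = 0. Lengths are in m, angles in rad, forces in N, time in s.
With the tool pointing down it reaches from about 0.35 to 0.9 m from the base axis. Payload 8.1 kg.
Tool frame: the origin (TCP) lies on the centre line of the jaws, within the pads' length; the fingertips stand tip_reach ahead of it and the grasp point (between the pads) lies 2 mm behind it (tip_reach is the distance from the TCP to the fingertips, in m); z points along the fingers, y is the line along which they close (so a half turn about z gives the same grasp; the last joint's range is limited). The gripper opens to 85 mm and grips with 20 to 120 N. Pads are 22 mm wide; open, the fingers measure 114 mm over their backs; the gripper's body (76 mm by 85 mm) begins 54 mm behind the grasp point. The pads swing forward as they close: fully open they stand 13 mm farther back than shut.
Start: joints at [-1.41, 0.434, 0.025, 1.573, -0.012, 1.134, -0.075], TCP at [0.163, 0.603, 0.22] pointing down, gripper open.
Joint ranges: [-2.62, 2.62], [-0.44, 2.09], [-1.27, 1.32], [0.08, 2.57], [-1.32, 4.46], [0.12, 2], [-2.74, 2.74]. Speed limits (rad/s): [2.22, 2.22, 3.01, 3.01, 3.14, 3.14, 3.14].

INTERFACE

Orientations are given as a unit quaternion [x, y, z, w].
In Python, from workcell import * gives the robot as it stands.
- The arm moves only by the tool jog_arm, never from a script. Its argument "plan" is text: rows parted by semicolons, each of 5 numbers parted by spaces: the finger opening in m, from 0 to 0.0854, then the shift along the tool's x, y, z in m, then the turn about the tool's z in degrees. In form: grip tx ty tz spin; .... A call has 1 to 8 rows; each row shifts and turns the commanded pose from where the row before left it, along the tool's axes as they then stand; what a row does not reach is not made up. A row lasts 1/8 s, in which the tool goes at most 62.5 mm and 10.7 degrees, less where a joint would pass 70% of its speed; a pose out of reach is approached as far as the arm can. A call is refused whole if a number of a shift passes 0.0625 or a number of a turn 10.7, either way. A call with a gripper value outside its range is refused whole. The fingers move at their own pace and stop on an object; the grip force is fixed at half the most. Time passes only in rows, so rows that do not move let the fingers close. It gives the time, the measured TCP pose, the force, the opening and the grip force at its end, in the units of the state.
- read_state(): the state, without advancing time (a new reading comes with each control period).
- get_image(name): name is "side" or "top"; returns (picture, depth): 480x640x3 uint8, red, green, blue; 480x640 float32, m along the optical axis (not along the pixel's ray), 0 where there is no reading.
- camera_model(name): a dict with "fx", "fy", "cx", "cy" (pixels), "T" (4x4, takes a point from camera to world coordinates). Camera axes: x right, y down, z forward; pixel columns grow to the right and rows downward; lengths in m; the calibration is good to about 2 mm. A picture is of the moment at which its call begins. camera_model takes no time and is no camera call.
- hand_in(): hands the job in; it is judged then, once.
Trained networks look in the newest picture that a camera, given by its name, has taken for a name from the list of things; names that differ only in an ending like _2 or _b are one class to them, and where a whole thing is asked for, a point or a joint stands for the part that bears it (a point fixed in the world has none). Each returns a list of dicts, best first, with "confidence" (0 to 1); they miss things now and then, are a little off and sometimes report something else, mostly with a low value. They report only what shows in the picture. A call takes as long as a camera call. They do not tell look-alikes from the thing itself.
- recognise(camera, query): "pixel" ([column, row] in pixels, amid what is visible of it).
The state is a dict: "t": time; "qpos": joint angles; "qd": joint speeds; "tau": joint torques, N m; "ee_pos": TCP position; "orientation": TCP orientation; "force": force on the tool from outside, world axes, zero at the start; "moment": the same for the moment, N m; "grip_width": opening from 0.0 (shut) to 1.0 (fully open); "grip_force": force on a finger pad.
Only numpy, scipy, OpenCV 4.12 (cv2) and the standard library are available. Lean on these libraries where they do the work, as an engineer would, in place of code of your own. Each camera call takes 0.05 s, during which the arm holds its last target. There are 200 camera calls.

TASK

The lid of the heated wash tank has stuck to its gasket and there is steam under it. Pull the lid hook (the tool with the long, flat-sided handle) straight up out of its tube in the tool stand, hook it under the lid's grab bar and pull up until the seal lets go, then keep the lid hanging on the hook with its front edge about 5 cm up, so that the steam can get out; never let the lid come up more than about 10 cm at the front, and keep the gripper itself off the hot tank and lid. Finish while still holding the hook with the lid on it, steady, and leave everything else where it is.

Things in the scene. Friction and masses are not known exactly. Their poses are not given: they have to be found in the camera images.
- tank: low steel heated wash tank, fixed on the bench: 270 mm (its x) by 240 mm (its y), rim 100 mm high. Origin: centre of its underside. Its -x side, roughly towards the robot (heading within 0.25 rad), is the front with the control panel; z up. The lid's hinge line runs along its y at x = +145, z = 103 mm; with the lid shut the grab bar's axis is at x = -87, z = 163 mm
- lid (a joint): angle of the tank's lid, rad: 0 shut, grows as its front edge rises (0.1 rad lifts the front edge 29 mm, the grab bar 23 mm). It falls shut when let go. Shut, it sticks to the gasket: weight and seal take about 12 to 20 N straight up at the grab bar; the sticking dies away over the first 10 mm of lift there and does not come back, leaving the weight, 3 to 6 N at the bar
- lid_front (a point): middle of the lid's front edge, at its underside (it moves with the lid). The lid is a steel plate 282 mm (front to hinge) x 252 mm x 15 mm, 0.6 to 1 kg; shut, its top is 118 mm above the bench
- lid_bar (a point): middle of the lid's grab bar, on the bar's axis; moves with the lid (x to the hinge, y along the bar, z up out of the lid). A dark round steel rod 10 mm thick, 130 mm long, along the tank's y, on a 10 mm post at each end, near the lid's front edge. Its axis is 45 mm above the lid's top (40 mm free under the bar), 163 mm above the bench when shut
- stand: steel tool stand, fixed: base plate 100 x 210 mm with two upright tubes (53 mm outside, 47 mm bore, mouths 122 mm above the bench) 120 mm apart along its y. Origin: centre of its underside. The lid hook stands in one tube, the magnetic pick-up in the other; which is which differs
- hook: the lid hook, a loose hand tool of 0.18 to 0.29 kg upright in a tube, held there by its guard (steel plate 60 mm across, 5 mm thick, resting on the tube's mouth) and a round plug 43 mm across, 12 mm down in the tube. Origin: on its axis at the guard's underside. z: up along the handle. x: the way the open side of the hook faces. Raise it more than 104 mm to clear the tube
- hook_handle (a point): middle of the hook's handle, on its axis 45 mm above the hook's origin. FLAT-SIDED wooden handle with two brass pins, 26 mm (hook's x) by 18 mm (hook's y), from 5 to 90 mm above the hook's origin. While the hook stands in its tube its open side (its x) faces away from the robot, within 0.85 rad of straight ahead (world x)
- hook_throat (a point): where a 10 mm bar's axis rests in the hook: on the hook's axis, 91 mm below its origin. The 8 mm rod runs down the axis, steps aside 40 to 56 mm below the origin to 14 mm on the -x side, goes down to a flat bottom (underside 104 mm below the origin), across, and up to a tip at 14 mm on the +x side, its top 84 mm below the origin. Open towards +x between 60 and 84 mm below; throat 20 mm wide
- magnet: magnetic pick-up rod, a bystander standing in the other tube: same round steel guard plate as the hook, but a short ROUND wooden knob (up to 32 mm across, top 50 mm above the guard's underside); below it a rod with a magnet. Origin: centre of the guard plate's underside
- block_a: loose machined aluminium block 80 x 50 x 28 mm with two dark studs 13 mm thick that rise to 73 mm; bystander. Origin: centre of its underside
- block_b: a second such aluminium block with two studs; bystander. Origin: centre of its underside
- bracket_a: loose black cast bracket 70 x 36 mm with two upright ears, 40 mm tall; bystander. Origin: centre of its underside
- bracket_b: a second such black bracket; bystander. Origin: centre of its underside
- bottle: white bottle 64 mm across, 170 mm tall, standing; bystander. Origin: centre of its underside
- wrench: steel wrench lying flat; bystander. Origin: under its middle
Things that resemble listed ones, but are neither listed nor needed, are in the scene too. Leave any green or turquoise look-alike of the hook alone.

How it is judged:
By the outcome, as a careful person would: the job done as asked, in the order asked, and still so for the second after the job is handed in, while the arm keeps its last pose, push and grip.
It also fails if it takes over 48 s, if anything falls off the work surface, if the arm or the gripper's body presses on something with over 40 N, if the wrist force passes 120 N, or if a joint passes its speed limit or range.

## Working session

There is one attempt and no reset: what is moved stays moved. The work goes in short steps, Python scripts to look and compute and a tool call to move; the robot and the scene stay as the last step left them, time stands still between calls to the robot, and variables do not carry over. Pictures are saved under pics/ and viewed, at most 10 in all, crops included, and the job is handed in when it is done.

Besides the shell and the picture viewer there is one more tool, called after ">>>" as name(argument=value, ...), one argument or row to a line, values as JSON. jog_arm: Moves the arm, as the interface text tells. Its arguments: {"type":"object","properties":{"plan":{"type":"string"}},"required":["plan"]}

```bash
mkdir -p pics
cat > h.py <<'E'
from workcell import *
import numpy as np, cv2
def world(cam,D,u,v):
    m=camera_model(cam); d=D[int(v),int(u)]
    return (np.array(m["T"])@[(u-m["cx"])*d/m["fx"],(v-m["cy"])*d/m["fy"],d,1])[:3]
def cloud(cam,D):
    m=camera_model(cam); v,u=np.mgrid[:480,:640]
    P=np.stack([(u-m["cx"])*D/m["fx"],(v-m["cy"])*D/m["fy"],D,np.ones_like(D)],-1)@np.array(m["T"]).T
    return P[...,:3]
def proj(cam,p):
    m=camera_model(cam); q=np.linalg.inv(np.array(m["T"]))@np.r_[p,1]
    return np.array([m["fx"]*q[0]/q[2]+m["cx"],m["fy"]*q[1]/q[2]+m["cy"]])
def save(n,I): cv2.imwrite(f"pics/{n}.png",I[...,::-1])
E
python3 - <<'E'
from h import *
for c in("top","side"):
    I,D=get_image(c); save(c+"1",I); np.savez(c+"1.npz",I=I,D=D)
    print(c,np.round(camera_model(c)["T"],3).tolist())
    for q in("hook","hook_handle","lid_bar","lid_front","tank","stand","magnet"):
        for r in recognise(c,q)[:3]:
            u,v=r["pixel"]; print(q,round(r["confidence"],2),np.round([u,v]),np.round(world(c,D,u,v),3))
s=read_state();print(s["t"],s["ee_pos"],s["orientation"],s["force"],[k for k in s])
import workcell; print([x for x in dir(workcell) if 'tip' in x.lower()])
E
```

```text
top [[0.004, -0.992, 0.125, 0.366], [-1.0, -0.001, 0.019, -0.012], [-0.019, -0.125, -0.992, 1.634], [0.0, 0.0, 0.0, 1.0]]
hook 0.81 [419. 252.] [ 0.521 -0.234  0.16 ]
hook 0.8 [401. 216.] [ 0.621 -0.188  0.15 ]
hook 0.72 [427. 303.] [ 0.386 -0.247  0.184]
hook_handle 0.89 [422. 248.] [ 0.527 -0.233  0.207]
hook_handle 0.79 [404. 212.] [ 0.626 -0.189  0.192]
hook_handle 0.65 [426. 304.] [ 0.383 -0.248  0.165]
lid_bar 0.75 [281. 222.] [0.611 0.147 0.118]
lid_front 0.66 [278. 224.] [0.606 0.155 0.12 ]
lid_front 0.49 [386. 305.] [ 0.38  -0.155  0.007]
tank 0.67 [281. 224.] [0.606 0.148 0.119]
stand 0.96 [432. 264.] [ 0.503 -0.294  0.015]
magnet 0.57 [460. 253.] [ 0.523 -0.349  0.131]
side [[0.987, -0.106, 0.124, 0.334], [-0.163, -0.628, 0.761, -1.243], [-0.003, -0.771, -0.637, 1.192], [0.0, 0.0, 0.0, 1.0]]
hook 0.92 [363. 290.] [ 0.626 -0.195  0.125]
hook 0.81 [276. 322.] [ 0.39  -0.272  0.126]
hook 0.8 [329. 303.] [ 0.525 -0.255  0.154]
hook_handle 0.94 [367. 289.] [ 0.633 -0.209  0.141]
hook_handle 0.74 [275. 320.] [ 0.387 -0.272  0.135]
hook_handle 0.69 [327. 304.] [ 0.521 -0.256  0.153]
lid_bar 0.71 [331. 218.] [0.599 0.125 0.123]
lid_bar 0.7 [327. 363.] [ 0.499 -0.38   0.08 ]
lid_front 0.61 [333. 220.] [0.605 0.118 0.12 ]
lid_front 0.31 [326. 305.] [ 0.516 -0.257  0.149]
tank 0.66 [334. 230.] [0.602 0.076 0.116]
stand 0.8 [327. 362.] [ 0.499 -0.378  0.082]
magnet 0.98 [336. 344.] [ 0.52  -0.371  0.135]
magnet 0.29 [333. 220.] [0.606 0.117 0.12 ]
0.8 [0.16299492 0.60338775 0.22043369] [1.31556227e-01 9.91308710e-01 2.27561340e-05 3.86250910e-06] [ 0.69796721 -0.00907855 -0.41592004] ['t', 'qpos', 'qd', 'tau', 'ee_pos', 'orientation', 'force', 'moment', 'grip_force', 'grip_width']
['tip_reach']
```

Run:
```python
from h import *
print(tip_reach)
a=np.load("top1.npz")["I"];b=np.load("side1.npz")["I"]
A=cv2.resize(a[140:340,200:500],None,fx=2.6,fy=2.6,interpolation=3)
save("A",A)
B=cv2.resize(b[150:400,220:480],None,fx=2.4,fy=2.4,interpolation=3)
save("B",B)
```

```text
0.017
```

View pics/A.png

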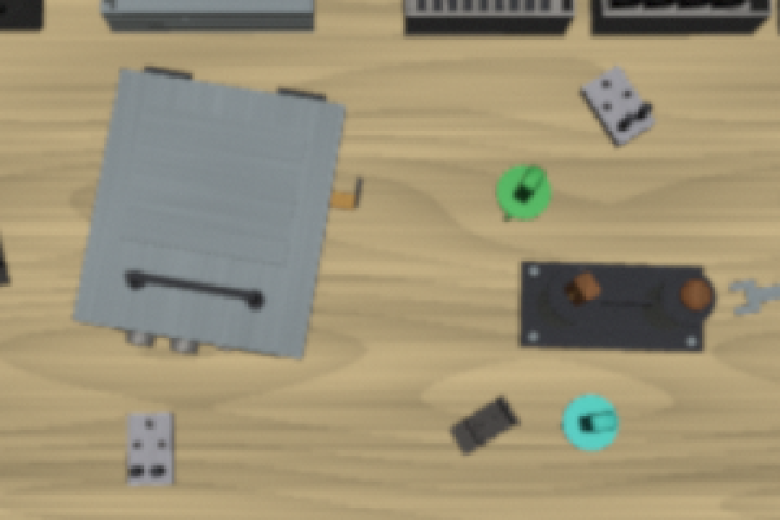

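View pics/B.png

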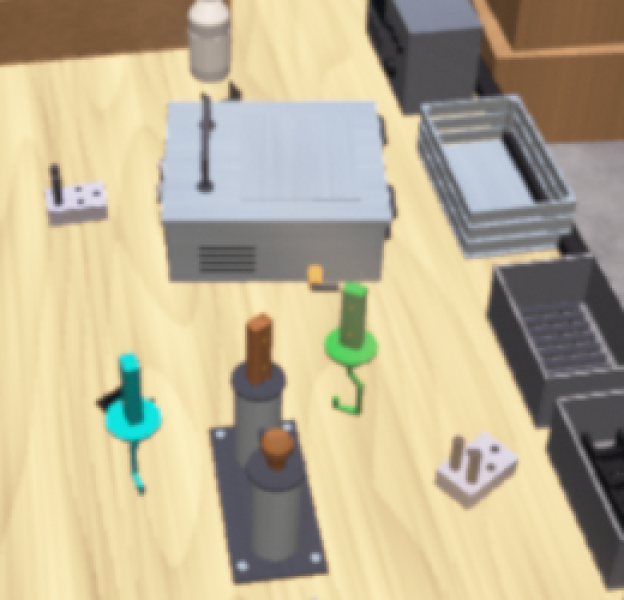

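The top crop shows three candidates:
- Brown wooden handle at (422,248): a flat-sided handle standing in the stand's left tube.
- Green one at (401,216) and turquoise one at (427,303): both look-alikes, standing off the stand.

The brown one is the hook. The round brown knob at (468,253) is the magnet. The lid bar runs from about (251,247) to (298,255).

Run:
```python
from h import *
for c in("top","side"):
    z=np.load(c+"1.npz");I,D=z["I"],z["D"];P=cloud(c,D)
    X,Y,Z=P[...,0],P[...,1],P[...,2]
    m=(abs(Z-.118)<.006)&(X>.4)&(X<.9)&(Y>-.1)&(Y<.4)
    r=cv2.minAreaRect(P[m][:,:2].astype(np.float32)*1000); print(c,"lid",r,np.median(Z[m]),m.sum())
    m=(Z>.135)&(Z<.175)&(X>.45)&(X<.65)&(Y>0)&(Y<.3)
    Q=P[m]; 
    if len(Q)>5:
        cc,vv,aa=cv2.fitLine(Q[:,:2].astype(np.float32),cv2.DIST_HUBER,0,.001,.001)[:2],0,0
        print("bar",len(Q),cv2.minAreaRect(Q[:,:2].astype(np.float32)*1000),np.percentile(Q[:,2],[5,50,95]))
    R,G,B=[I[...,k].astype(int) for k in range(3)]
    for lo,hi in((.19,.225),(.14,.19),(.118,.135)):
        m=(Z>lo)&(Z<hi)&(abs(X-.52)<.06)&(abs(Y+.24)<.06)
        if lo>.13: m&=(R>B+25)&(R>G+10)
        Q=P[m]; 
        if len(Q)>3: print("handle",lo,len(Q),Q.mean(0).round(4),cv2.minAreaRect(Q[:,:2].astype(np.float32)*1000),np.percentile(Q[:,2],[5,50,95]).round(3))
I=np.load("top1.npz")["I"]; save("C",cv2.resize(I[230:280,395:480],None,fx=9,fy=9,interpolation=2))
I=np.load("side1.npz")["I"];
```

```text
top lid ((678.4242553710938, 218.98997497558594), (411.6997985839844, 387.0702209472656), 80.44352722167969) 0.11920263680815313 7705
bar 192 ((527.5949096679688, 162.757080078125), (138.7756805419922, 10.48261833190918), 80.49205780029297) [0.1621628  0.16712385 0.17279525]
handle 0.19 80 [ 0.5222 -0.2403  0.209 ] ((523.19482421875, -241.47621154785156), (24.545562744140625, 19.226205825805664), 26.590600967407227) [0.193 0.211 0.216]
handle 0.14 15 [ 0.5182 -0.234   0.1708] ((518.8226318359375, -233.703369140625), (15.439720153808594, 2.052542209625244), 33.94700241088867) [0.15  0.175 0.186]
handle 0.118 246 [ 0.5208 -0.238   0.127 ] ((523.2073974609375, -241.56614685058594), (56.09236145019531, 59.01858901977539), 0.4518886208534241) [0.122 0.127 0.132]
side lid ((677.58203125, 213.623291015625), (422.3241882324219, 387.761962890625), 80.45360565185547) 0.11881528965573795 4424
bar 110 ((527.6928100585938, 159.72511291503906), (140.35089111328125, 9.317293167114258), 81.127685546875) [0.14119545 0.16633013 0.17101724]
handle 0.19 122 [ 0.5214 -0.2489  0.2049] ((521.9476318359375, -246.0157928466797), (27.003421783447266, 20.055997848510742), 37.1496467590332) [0.192 0.207 0.215]
handle 0.14 155 [ 0.5204 -0.2517  0.1647] ((520.752685546875, -252.3950958251953), (18.537891387939453, 25.611722946166992), 82.9195785522461) [0.142 0.164 0.188]
handle 0.118 251 [ 0.5211 -0.2524  0.1272] ((521.2507934570312, -248.699951171875), (55.73846435546875, 55.99565887451172), 79.78277587890625) [0.122 0.127 0.132]
```

View pics/C.png

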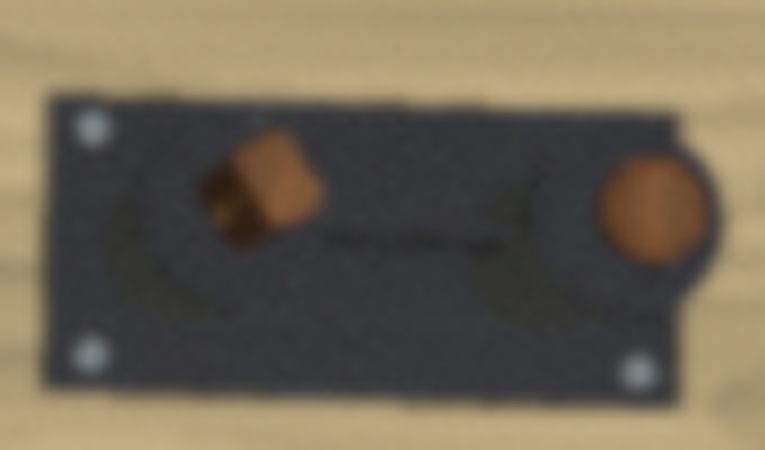

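The crop confirms the brown flat-sided handle with brass pins in the stand. Its long axis, the hook's x, heads about +33°. The lid bar's centre is about (0.528, 0.161) and tank x heads about -9.5°. Next I swing round above the stand.

>>> jog_arm(
  plan="0.085 -0.02 0 -0.03 5.7; 0.085 -0.06 0 -0.03 5.7; 0.085 -0.06 0 -0.02 5.7; 0.085 -0.06 0 0 5.7; 0.085 -0.06 0 0 5.7; 0.085 -0.06 0 0 5.7; 0.085 -0.06 0 0 5.7; 0.085 -0.06 0 0 5.7",
)

```text
t: 1.8
ee_pos: [0.5039, 0.3454, 0.2981]
orientation: [0.507, 0.862, 0.0, 0.0]
force: [0.4, -0.2, -0.1]
grip_width: 0.992
grip_force: 0.0
```

>>> jog_arm(
  plan="0.06 -0.06 0 0 5.7; 0.06 -0.06 0 0 5.7; 0.06 -0.06 0 0 5.7; 0.06 -0.06 0 0 5.7; 0.06 -0.06 0 0 5.7; 0.06 -0.06 0 0 5.7; 0.06 -0.06 0 0 8; 0.06 0 0 0 10",
)

```text
t: 2.8
ee_pos: [0.5885, -0.0627, 0.299]
orientation: [0.838, 0.546, -0.0, 0.001]
force: [0.3, 0.4, -0.4]
grip_width: 0.705
grip_force: 0.0
```

```bash
cat >> h.py <<'E'
def delta(target,yhead):
    """shift in tool axes (m) and spin (deg) to reach world target with tool y at heading yhead (deg)"""
    from scipy.spatial.transform import Rotation as R
    s=read_state(); r=R.from_quat(s["orientation"]).as_matrix()
    h=np.degrees(np.arctan2(r[1,1],r[0,1])); sp=(h-yhead+180)%360-180
    print("t",s["t"],"pos",np.round(s["ee_pos"],4),"yhead",round(h,1),"zaxis",r[:,2].round(3),"F",np.round(s["force"],1),"w",round(s["grip_width"],3),"gf",round(s["grip_force"],1))
    print("q",np.round(s["qpos"],2))
    print("delta tool",(r.T@(np.array(target)-s["ee_pos"])).round(4),"spin",round(sp,1))
E
python3 -c "
from h import *
delta([.522,-.245,.27],-57)"
```

```text
t 2.8 pos [ 0.5885 -0.0627  0.299 ] yhead -23.8 zaxis [ 0.001 -0.002 -1.   ] F [ 0.3  0.4 -0.4] w 0.705 gf 0.0
q [-0.45  0.36  0.65  1.58 -0.22  1.28 -0.18]
delta tool [-0.1936  0.0126  0.0293] spin 33.2
```

>>> jog_arm(
  plan="0.06 -0.048 0.003 0 0; 0.06 -0.048 0.003 0.01 0; 0.06 -0.048 0.003 0.01 0; 0.06 -0.048 0.003 0.009 0; 0.06 0 0 0 10; 0.06 0 0 0 10; 0.06 0 0 0 10; 0.06 0 0 0 3",
)

```text
t: 3.8
ee_pos: [0.5259, -0.2369, 0.2691]
orientation: [0.957, 0.291, -0.0, -0.0]
force: [0.6, -1.2, 0.9]
grip_width: 0.704
grip_force: 0.0
```

Run:
```python
from h import *
delta([.522,-.245,.27],-57)
for c in("top","side"):
    I,D=get_image(c); np.savez(c+"2.npz",I=I,D=D)
    u,v=proj(c,[.522,-.245,.2]).astype(int); print(c,u,v)
    k=cv2.resize(I[v-45:v+45,u-50:u+50],None,fx=4,fy=4,interpolation=2)
    globals()[c]=k
save("D",np.hstack([top,side]))
```

```text
t 3.8 pos [ 0.5259 -0.2369  0.2691] yhead -56.1 zaxis [-0.  0. -1.] F [ 0.6 -1.2  0.9] w 0.704 gf 0.0
q [-0.25  0.39  0.83  1.67 -0.3   1.22 -0.34]
delta tool [-0.0077  0.0046 -0.0009] spin 0.9
top 425 250
side 327 287
```

View pics/D.png

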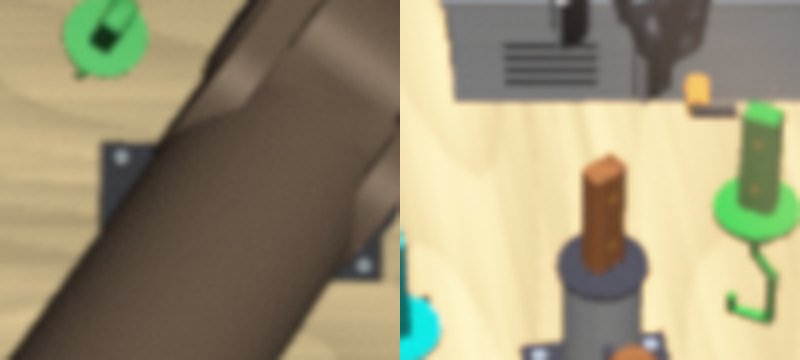

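The side view shows the brown handle at crop (603,165), directly under the open fingers. I centre the tool and descend.

>>> jog_arm(
  plan="0.06 -0.0077 0.0046 0 0.9; 0.06 0 0 0.02 0; 0.06 0 0 0.02 0; 0.06 0 0 0.02 0; 0.06 0 0 0.02 0; 0.06 0 0 0.019 0; 0.06 0 0 0 0",
)

```text
t: 4.78
ee_pos: [0.5209, -0.2453, 0.1692]
orientation: [0.958, 0.285, -0.001, -0.001]
force: [-0.0, 0.5, 0.4]
grip_width: 0.702
grip_force: 0.0
```

>>> jog_arm(
  plan="0.03 0 0 0 0; 0.02 0 0 0 0; 0.0 0 0 0 0; 0.0 0 0 0 0; 0.0 0 0 0 0; 0.0 0 0 0 0; 0.0 0 0 0 0",
)

```text
t: 5.65
ee_pos: [0.5222, -0.245, 0.1707]
orientation: [0.958, 0.286, 0.0, -0.0]
force: [-2.3, 1.6, 6.2]
grip_width: 0.2
grip_force: 60.9
```

```bash
python3 -c "
from h import *
delta([.522,-.245,.17],-57);print(read_state()['moment'])"
```

```text
t 5.65 pos [ 0.5222 -0.245   0.1707] yhead -56.8 zaxis [ 0.001  0.    -1.   ] F [-2.3  1.6  6.2] w 0.2 gf 60.9
q [-0.19  0.48  0.78  1.8  -0.39  1.02 -0.25]
delta tool [-0.0002 -0.0001  0.0007] spin 0.2
[ 0.59486816  0.3950877  -0.0437911 ]
```

>>> jog_arm(
  plan="0.0 0 0 -0.006 0; 0.0 0 0 -0.012 0; 0.0 0 0 -0.018 0; 0.0 0 0 -0.02 0; 0.0 0 0 -0.02 0; 0.0 0 0 -0.02 0; 0.0 0 0 -0.02 0; 0.0 0 0 -0.01 0",
)

```text
t: 6.65
ee_pos: [0.5223, -0.2458, 0.2981]
orientation: [0.958, 0.285, 0.001, 0.001]
force: [0.5, 0.1, -2.5]
grip_width: 0.2
grip_force: 60.0
```

Run:
```python
from h import *
delta([.4,-.15,.30],-99.5);print(read_state()['moment'])
I,D=get_image("side"); np.savez("side3.npz",I=I,D=D)
u,v=proj("side",[.522,-.245,.22]).astype(int); print(u,v)
save("E",cv2.resize(I[v-70:v+80,u-80:u+80],None,fx=4,fy=4,interpolation=2))
```

```text
t 6.65 pos [ 0.5223 -0.2458  0.2981] yhead -56.8 zaxis [ 0.002 -0.001 -1.   ] F [ 0.5  0.1 -2.5] w 0.2 gf 60.0
q [-0.25  0.37  0.85  1.62 -0.28  1.28 -0.35]
delta tool [-0.05   -0.1471 -0.0022] spin 42.7
[-0.00858145 -0.03511706  0.05840268]
327 281
```

View pics/E.png

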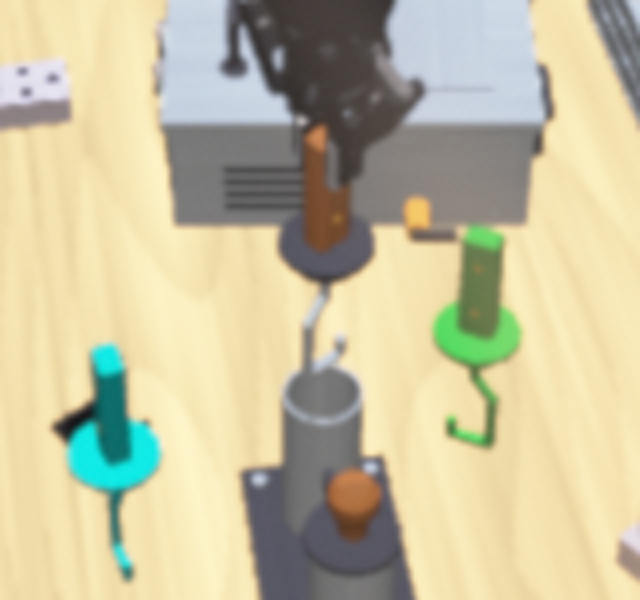

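The hook is out of its tube, gripped and hanging vertical: its bottom is at crop (335,365), above the tube mouth at (322,400). Next I turn it to the tank's heading and carry it over.

>>> jog_arm(
  plan="0.0 0 0 -0.01 10.6; 0.0 0 0 -0.01 10.7; 0.0 0 0 0 10.7; 0.0 0 0 0 10.7; 0.0 -0.012 -0.03 0 0; 0.0 -0.012 -0.04 0 0; 0.0 -0.012 -0.04 0 0; 0.0 -0.012 -0.04 0 0",
)

```text
t: 7.7
ee_pos: [0.499, -0.088, 0.3158]
orientation: [0.997, -0.083, -0.0, -0.0]
force: [0.2, 0.0, -1.7]
grip_width: 0.2
grip_force: 59.9
```

>>> jog_arm(
  plan="0.0 -0.012 -0.04 0 0; 0.0 -0.012 -0.04 0 0; 0.0 -0.012 -0.04 0 0; 0.0 -0.012 -0.04 0 0; 0.0 -0.012 -0.04 0 0; 0.0 -0.012 -0.03 0 0; 0.0 0 -0.01 0 0; 0.0 0 0 0 0",
)

```text
t: 8.7
ee_pos: [0.4683, 0.1592, 0.316]
orientation: [0.997, -0.083, 0.0, 0.0]
force: [-0.1, -0.8, -1.2]
grip_width: 0.201
grip_force: 60.0
```

Run:
```python
from h import *
delta([.468,.171,.284],-99.5)
for c in("top","side"):
    I,D=get_image(c); np.savez(c+"4.npz",I=I,D=D)
    u,v=proj(c,[.49,.165,.22]).astype(int); print(c,u,v)
    globals()[c]=cv2.resize(I[v-50:v+50,u-40:u+40],None,fx=5,fy=5,interpolation=2)
save("F",np.hstack([top,side]))
```

```text
t 8.7 pos [0.4683 0.1592 0.316 ] yhead -99.5 zaxis [ 0.    -0.001 -1.   ] F [-0.1 -0.8 -1.2] w 0.201 gf 60.0
q [-1.32  0.2   1.08  1.78 -0.19  1.27 -1.92]
delta tool [-0.0022 -0.0116  0.032 ] spin 0.0
top 269 261
side 292 187
```

View pics/F.png

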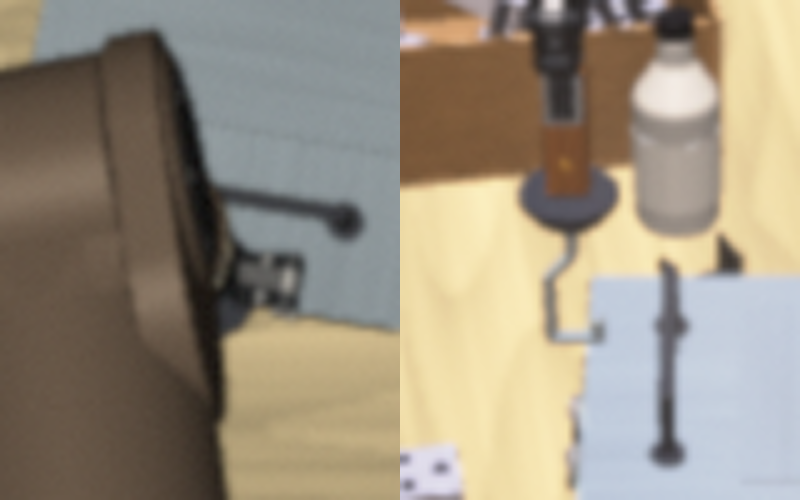

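The side view shows the hook upright, its opening facing the bar: the hook's tip is at crop (600,330) and the bar runs from (668,270) to (668,455). I check the hook against the bar in the same camera.

Run:
```python
from h import *
D=np.load("side4.npz")["D"];P=cloud("side",D)
X,Y,Z=np.moveaxis(P,-1,0)
t=np.array([.986,-.165]);n=np.array([.165,.986])
tcp=read_state()["ee_pos"]
g=(abs(X-.468)<.05)&(abs(Y-.16)<.05)&(Z>.255)&(Z<.28)
r=cv2.minAreaRect(P[g][:,:2].astype(np.float32));print("guard",g.sum(),np.round(r[0],4),np.round(r[1],3),np.percentile(Z[g],[5,50,95]).round(3),tcp)
m=(abs(X-.468)<.05)&(abs(Y-.16)<.06)&(Z>.15)&(Z<.255)
for lo in np.arange(.15,.26,.01):
    k=m&(Z>=lo)&(Z<lo+.01)
    if k.sum(): print(round(lo,2),k.sum(),((P[k][:,:2]-tcp[:2])@t).min().round(3),((P[k][:,:2]-tcp[:2])@t).max().round(3),((P[k][:,:2]-tcp[:2])@n).mean().round(3))
m=(Z>.135)&(Z<.175)&(X>.5)&(X<.65)&(Y>0)&(Y<.3)
print("bar",m.sum(),((P[m][:,:2]-tcp[:2])@t).mean(),cv2.minAreaRect(P[m][:,:2].astype(np.float32)))
```

```text
guard 177 [0.4688 0.1521] [0.059 0.058] [0.261 0.272 0.277] [0.46845865 0.15767017 0.31614671]
0.16 19 -0.015 0.058 -0.014
0.17 28 -0.015 0.019 -0.002
0.18 8 -0.014 0.019 -0.002
0.19 9 -0.017 -0.011 -0.003
0.2 7 -0.017 -0.01 0.0
0.21 11 -0.016 -0.001 -0.002
0.22 11 -0.01 0.005 -0.001
0.23 5 -0.0 0.003 -0.003
0.24 3 -0.0 0.003 -0.003
0.25 3 -0.008 0.013 -0.013
bar 111 0.05754660136923785 ((0.5279720425605774, 0.15985225141048431), (0.15143674612045288, 0.00946466438472271), 81.44309997558594)
```

>>> jog_arm(
  plan="0.0 0 -0.006 0.01 0; 0.0 0 -0.006 0.012 0; 0.0 0 0 0.01 0; 0.0 0.01 0 0 0; 0.0 0.012 0 0 0; 0.0 0.012 0 0 0; 0.0 0 0 0 0; 0.0 0 0 0 0",
)

```text
t: 9.8
ee_pos: [0.5037, 0.1652, 0.2841]
orientation: [0.997, -0.083, -0.0, 0.0]
force: [-0.7, -0.7, -2.3]
grip_width: 0.201
grip_force: 60.0
```

Run:
```python
from h import *
delta([.5278,.1615,.284],-99.5)
```

```text
t 9.8 pos [0.5037 0.1652 0.2841] yhead -99.6 zaxis [-0. -0. -1.] F [-0.7 -0.7 -2.3] w 0.201 gf 60.0
q [-1.19  0.32  1.04  1.76 -0.3   1.23 -1.81]
delta tool [ 0.0244 -0.0003  0.0001] spin -0.1
```

>>> jog_arm(
  plan="0.0 0.006 0 0 0; 0.0 0.006 0 0 0; 0.0 0.006 0 0 0; 0.0 0.005 0 0 0; 0.0 0 0 0 0; 0.0 0 0 0 0",
)

```text
t: 10.55
ee_pos: [0.5262, 0.1616, 0.284]
orientation: [0.997, -0.083, -0.0, 0.0]
force: [-0.1, 0.3, -2.2]
grip_width: 0.202
grip_force: 59.9
```

Run:
```python
from h import *
delta([.5278,.1615,.284],-99.5)
I,D=get_image("side")
u,v=proj("side",[.5278,.1615,.18]).astype(int)
save("G",cv2.resize(I[v-35:v+35,u-40:u+40],None,fx=7,fy=7,interpolation=2))
```

```text
t 10.55 pos [0.5262 0.1616 0.284 ] yhead -99.5 zaxis [-0. -0. -1.] F [-0.1  0.3 -2.2] w 0.202 gf 59.9
q [-1.13  0.37  1.02  1.71 -0.33  1.25 -1.77]
delta tool [ 0.0016 -0.0001  0.    ] spin -0.0
```

View pics/G.png

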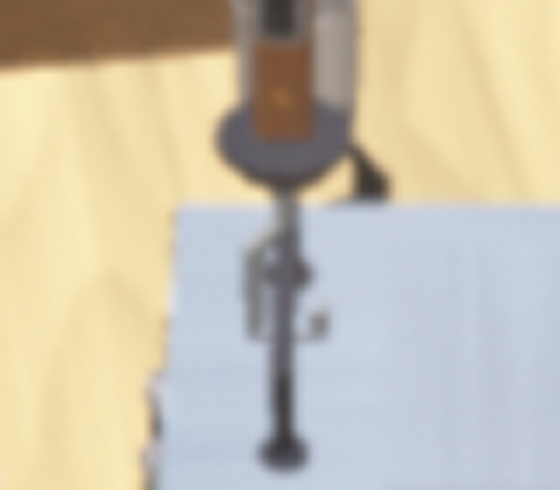

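The bar at crop column 285 lies between the hook's rod (255) and its tip (320). I raise slowly into contact.

>>> jog_arm(
  plan="0.0 0 0 -0.005 0; 0.0 0 0 -0.005 0; 0.0 0 0 -0.004 0; 0.0 0 0 -0.003 0; 0.0 0 0 -0.002 0; 0.0 0 0 -0.001 0; 0.0 0 0 0 0",
)

```text
t: 11.48
ee_pos: [0.5262, 0.1617, 0.3038]
orientation: [0.997, -0.083, -0.0, 0.0]
force: [1.3, -0.1, -7.7]
grip_width: 0.197
grip_force: 59.1
```

>>> jog_arm(
  plan="0.0 0 0 -0.001 0; 0.0 0 0 -0.001 0; 0.0 0 0 -0.001 0; 0.0 0 0 0 0",
)

```text
t: 11.98
ee_pos: [0.5264, 0.1617, 0.3073]
orientation: [0.997, -0.083, 0.0, -0.0]
force: [0.5, 0.0, -11.4]
grip_width: 0.199
grip_force: 59.9
```

>>> jog_arm(
  plan="0.0 0.0003 0 -0.001 0; 0.0 0.0003 0 -0.001 0; 0.0 0.0003 0 -0.001 0; 0.0 0.0003 0 -0.001 0; 0.0 0.0003 0 -0.001 0; 0.0 0.0003 0 -0.001 0; 0.0 0.0003 0 -0.001 0; 0.0 0 0 0 0",
)

```text
t: 12.98
ee_pos: [0.5285, 0.1614, 0.3142]
orientation: [0.997, -0.083, 0.0, -0.0]
force: [1.2, 0.2, -6.6]
grip_width: 0.201
grip_force: 60.6
```

```bash
cat >> h.py <<'E'
def lid(show=None):
    delta([.53,.16,.34],-99.5)
    I,D=get_image("side");P=cloud("side",D)
    t=np.array([.986,-.165]);n=np.array([.165,.986])
    q=P[...,:2]-[.5276,.161]; a=q@t;b=q@n
    m=(a>.03)&(a<.2)&(abs(b)<.1)&(P[...,2]>.1)&(P[...,2]<.22)
    k=np.polyfit(a[m],P[...,2][m],1); 
    for _ in range(3):
        r=abs(np.polyval(k,a)-P[...,2]); mm=m&(r<.006); k=np.polyfit(a[mm],P[...,2][mm],1)
    th=np.arctan(-k[0]); print("lid angle",th.round(4),"front lift mm",(290*np.sin(th)).round(1), "z at hinge",np.polyval(k,.232).round(4),mm.sum())
    if show:
        u,v=proj("side",[.5278,.1615,.2]).astype(int)
        save(show,cv2.resize(I[v-45:v+45,u-50:u+70],None,fx=6,fy=6,interpolation=2))
E
python3 -c "
from h import *
lid()"
```

```text
t 12.975 pos [0.5285 0.1614 0.3142] yhead -99.5 zaxis [ 0.  0. -1.] F [ 1.2  0.2 -6.6] w 0.201 gf 60.6
q [-1.13  0.35  1.03  1.66 -0.31  1.31 -1.78]
delta tool [ 0.0017  0.0011 -0.0258] spin -0.0
lid angle 0.0456 front lift mm 13.2 z at hinge 0.1198 2085
```

The seal is letting go: the force is dropping and the front is up 13 mm. I continue along the arc.

>>> jog_arm(
  plan="0.0 0.001 0 -0.003 0; 0.0 0.001 0 -0.003 0; 0.0 0.001 0 -0.003 0; 0.0 0.001 0 -0.003 0; 0.0 0.001 0 -0.003 0; 0.0 0.001 0 -0.003 0; 0.0 0 0 0 0; 0.0 0 0 0 0",
)

```text
t: 14.02
ee_pos: [0.5343, 0.1604, 0.3321]
orientation: [0.997, -0.083, 0.0, -0.0]
force: [0.5, 0.9, -7.8]
grip_width: 0.198
grip_force: 60.4
```

```bash
python3 -c "
from h import *
lid()"
```

```text
t 14.025 pos [0.5343 0.1604 0.3321] yhead -99.5 zaxis [ 0.  0. -1.] F [ 0.5  0.9 -7.8] w 0.198 gf 60.4
q [-1.12  0.35  1.04  1.61 -0.31  1.35 -1.78]
delta tool [-0.0042  0.0011 -0.0079] spin -0.0
lid angle 0.1228 front lift mm 35.5 z at hinge 0.12 2088
```

>>> jog_arm(
  plan="0.0 0.001 0 -0.003 0; 0.0 0.001 0 -0.003 0; 0.0 0.001 0 -0.003 0; 0.0 0.001 0 -0.002 0; 0.0 0 0 0 0; 0.0 0 0 0 0; 0.0 0 0 0 0; 0.0 0 0 0 0",
)

```text
t: 15.08
ee_pos: [0.5383, 0.1597, 0.3431]
orientation: [0.997, -0.083, 0.0, 0.0]
force: [2.7, 1.2, -7.8]
grip_width: 0.198
grip_force: 60.4
```

```bash
python3 -c "
from h import *
lid('H')"
```

```text
t 15.075 pos [0.5383 0.1597 0.3431] yhead -99.5 zaxis [ 0. -0. -1.] F [ 2.7  1.2 -7.8] w 0.198 gf 60.4
q [-1.12  0.35  1.04  1.59 -0.31  1.38 -1.78]
delta tool [-0.0082  0.001   0.0031] spin -0.0
lid angle 0.1748 front lift mm 50.4 z at hinge 0.1199 2091
```

View pics/H.png

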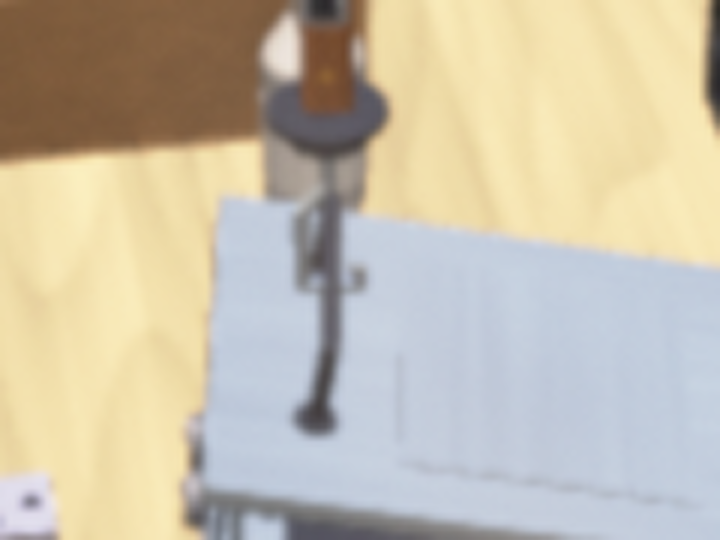

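The lid is open at the front (dark gap at crop (380,520)) and its bar sits in the hook's throat at crop (330,280), with the front edge about 50 mm up. I hold briefly to check it is steady, then hand in.

>>> jog_arm(
  plan="0.0 0 0 0 0; 0.0 0 0 0 0; 0.0 0 0 0 0; 0.0 0 0 0 0; 0.0 0 0 0 0; 0.0 0 0 0 0; 0.0 0 0 0 0; 0.0 0 0 0 0",
)

```text
t: 16.12
ee_pos: [0.5383, 0.1597, 0.3431]
orientation: [0.997, -0.083, 0.0, -0.0]
force: [2.0, 1.3, -7.6]
grip_width: 0.201
grip_force: 60.4
```

```bash
python3 -c "
from h import *
lid(); print(hand_in())"
```

```text
t 16.125 pos [0.5383 0.1597 0.3431] yhead -99.5 zaxis [ 0.  0. -1.] F [ 2.   1.3 -7.6] w 0.201 gf 60.4
q [-1.12  0.35  1.04  1.59 -0.31  1.38 -1.78]
delta tool [-0.0082  0.0011  0.0031] spin -0.0
lid angle 0.1734 front lift mm 50.0 z at hinge 0.1202 2092
the job is handed in; nothing more can be done
None
```

I handed the job in at 16 s: the seal let go, and the lid hangs steady on the gripped hook with its front edge about 50 mm up.

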